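# Hold the torch for work on the breaker box

### The job

Somebody is about to work on the breaker box. Move the tall spray can that stands in front of the torch out of the way by standing it upright in the wooden shoe-care tray and letting go of it; then draw the torch out of its slanting holder and hold it level, straight in front of the breaker box at the height of its row of breakers, with the lens facing the breakers squarely. Finish holding the torch there, still and touching nothing but the gripper; do not knock the can over and leave everything else where it lies.

Things in the scene. Friction and masses are not known exactly. Their poses are not given: they have to be found in the camera images.
- torch: Dark steel torch, round, 170 mm long, about 0.26 kg. Origin: centre of the flat lens; z axis from lens to tail (it shines along -z). Head 46 mm across for 42 mm, tapering to a 34 mm body from 60 mm to the tail; centre of mass 60 mm from the lens. Starts lens down in the sleeve, leaning 45 degrees, tail up and towards the robot (holder's -x), the last 100 mm sticking out.
- torch_grip (a point): Point on the torch's axis, 105 mm from the lens, in the middle of the part that sticks out of the holder: a good place to grip the 34 mm body, the fingers closing level, across the axis.
- holder: Fixed black torch holder: foot 130 (x) by 90 mm, 8 mm thick; square sleeve leaning 45 degrees, mouth facing up and along its own -x, to the robot. Sleeve inside 52 by 51 mm, 70 mm deep along the slant, outside 62 mm wide (y), top 106 mm above the table. The torch comes out only along the slant. Origin on the table, 15 mm to -x of the foot's middle; z up.
- holder_seat (a point): Centre of the torch's lens when it is fully in the holder: 30 mm ahead (+x) of the holder's origin, 34 mm above the table.
- can: Aluminium spray can with a white cap, 210 mm tall, body 52 mm across up to 145 mm, cap 38 mm across from 158 to 210 mm, 0.2 to 0.35 kg. Origin at the centre of its underside, z up. It starts standing on the table close in front of the torch's tail, in the way of the torch coming out.
- tray: Fixed shallow wooden tray, 200 (x) by 140 (y) mm, 22 mm high, walls and floor 4 mm thick, open on top. Origin at the centre of its underside. It stands left or right of the holder; a polish tin stands in its far (+x) half.
- tray_free (a point): Middle of the free near half of the tray, on the inner floor (4 mm above the table), 45 mm from the tray's centre along its -x.
- breakerbox: Fixed white breaker box on a wooden foot, 80 (x) by 260 (y) mm, 235 mm high over all (foot 110 by 280 by 15 mm), beyond the holder on the far side of the table. Its front, with the breakers, faces along its own -x, towards the robot. Origin on the table, straight below the front of the breakers (20 mm in front of the white front face); its x points into the box.
- breakers (a point): Middle of the row of breakers, straight above the breaker box's origin, 170 mm above the table.
- polish_tin: Round flat shoe-polish tin, 69 mm across, 22 mm high, standing in the far (+x) half of the tray. Origin at the centre of its underside. Leave it alone.
- key_dish: White ceramic dish with keys in it, 130 mm across the rim, 24 mm high. Origin at the centre of its underside. Leave it alone.
- padlock: Brass padlock lying flat, about 32 + 32 mm shackle long (x) by 45 mm wide, 20 mm high. Origin under the middle of its brass body. Leave it alone.
- brush: Wooden shoe brush, 150 (x) by 48 by 40 mm high, bristles down. Origin at the centre of its underside. Leave it alone.
- glasses_case: Black glasses case, 155 (x) by 58 by 36 mm high. Origin at the centre of its underside. Leave it alone.
- shoehorn: Flat steel shoehorn, about 200 mm long (x), 16 to 36 mm wide, 6 mm thick, lying down. Origin on its underside, near the middle. Leave it alone.
- bulb_box: Upright cardboard box, 65 by 65 by 110 mm high. Origin at the centre of its underside. Leave it alone.
Not all that is in view belongs to the job. Of the things shaped like the holder, the black one is meant.

How it is judged:
On the way, in this order (a step that is already met when the one before it is completed fails the run):
1. the spray can stands upright in the tray, let go (x of can in the frame of tray between -0.078 and 0.078 m and y of can in the frame of tray between -0.048 and 0.048 m and height (world z) of can below 0.012 m and angle between can's own z axis and vertical below 0.12 rad and contact force between the fingers and can below 0.1 N and linear speed of can below 0.05 m/s), for 0.3 s.
2. the torch is drawn right out of the holder and held in the gripper (distance between torch and holder_seat above 0.08 m and contact force between the fingers and torch above 2 N and contact force between torch and holder below 0.1 N), for 0.2 s.
At the end, for the whole second after the job is handed in: Torch gripped, still, touching nothing else; level within 15 deg, square to the breaker box within 20 deg, lens towards it, lens centre within 80 mm of the box's middle line and 120 to 220 mm above the table. Can upright in the tray, released (all of step 1 and contact force between the fingers and torch above 2 N and contact force between torch and holder below 0.1 N and contact force between torch and can below 0.1 N and contact force between torch and breakerbox below 0.1 N and angle between torch's own z axis and vertical between 1.301 and 1.841 rad and angle between the z axis of torch and the x axis of breakerbox, either way round below 0.36 rad and z of breakers in the frame of torch below -0.03 m and y of torch in the frame of breakerbox between -0.08 and 0.08 m and height (world z) of torch between 0.12 and 0.22 m and linear speed of torch below 0.03 m/s); the arm keeps its last pose, push and grip.
It fails at once if the spray can is knocked over (angle between can's own z axis and vertical above 0.9 rad).
It fails at once if one of the other things is shifted by more than 30 mm (distance of any of polish_tin, key_dish, padlock, brush, glasses_case, shoehorn, bulb_box from where it was at the start of the episode above 0.03 m).
It also fails if it takes over 53 s, if anything falls off the work surface, if the arm or the gripper's body presses on something with over 40 N, if the wrist force passes 120 N, or if a joint passes its speed limit or range.

### The arm

A 7-joint arm with a two-finger parallel gripper is mounted at the origin on the work surface. World frame = base frame: x ahead of the robot, y to its left, z up, the work surface at z = 0. Lengths are in m, angles in rad, forces in N, time in s.
With the tool pointing down it reaches from about 0.4 to 0.875 m from the base axis. Payload 6.5 kg.
Tool frame: the origin (TCP) lies at the very end of the fingers, on their centre line; the grasp point (between the pads) lies 19 mm behind it; z points along the fingers, y is the line along which they close (so a half turn about z gives the same grasp; the last joint's range is limited). The gripper opens to 85 mm and grips with 20 to 120 N. Pads are 22 mm wide; open, the fingers measure 114 mm over their backs; the gripper's body (76 mm by 85 mm) begins 54 mm behind the grasp point. The pads swing forward as they close: fully open they stand 13 mm farther back than shut.
Start: joints at [-1.378, 0.536, -0.004, 1.538, 0.003, 1.067, -0.071], TCP at [0.166, 0.628, 0.231] pointing down, gripper open.
Joint ranges: [-2.7, 2.7], [-0.37, 2.16], [-1.27, 1.26], [0.24, 2.4], [-1.31, 4.45], [0.19, 1.91], [-2.76, 2.76]. Speed limits (rad/s): [2.39, 2.39, 3.14, 3.14, 3.14, 3.14, 3.14].

### API

Orientations are given as a 3x3 rotation matrix whose columns are the frame's x, y, z axes.
In Python, from rig import sensors, vision, sign_off gives the robot as it stands.
- The arm moves only by the shell command python3 -m inch 'ROWS' [FORCE]. ROWS is JSON, one flat list of numbers, 5 for each row, row after row: the opening, from -1 (shut) to 1 (fully open), then the shift along the tool's x, y, z scaled (see below), then the turn about the tool's z scaled (see below). In form: [jaw, tx, ty, tz, yaw, jaw, tx, ty, tz, yaw, ...]. A call has exactly 10 rows; each row is the pose to reach, as a shift and turn from the pose commanded when the call began, along the tool's axes at that moment; what a row does not reach only later rows make up. The controller multiplies each number of a shift by 0.5 m and each number of a turn by 90 degrees. A row lasts 1/10 s, in which the tool goes at most 50 mm and 8.59 degrees, less where a joint would pass 70% of its speed; a pose out of reach is approached as far as the arm can. A call with a number of a shift or a turn outside -1 to 1 is refused whole. A call with a gripper value outside its range is refused whole. The fingers move at their own pace and stop on an object; FORCE is the grip in N (left out, the last holds). Time passes only in rows, so rows that repeat a pose let the fingers close, or fill a call up. It gives the time, the measured TCP pose, the force, the opening and the grip force at its end, in the units of the state.
- sensors.get_state(): the state, without advancing time (a new reading comes with each control period).
- vision.grab_frame(name): name is "side" or "top"; returns the picture (420x560x3 uint8, red, green, blue); there is no depth.
- vision.get_calibration(name): a dict with "fovy" (degrees; the focal length in pixels is half the picture's height over the tangent of half this angle, whatever the lens; pixels are square), "cx", "cy" (the principal point, pixels), "camera_from_world" (4x4, takes a point from world to camera coordinates). Camera axes: x right, y down, z forward; pixel columns grow to the right and rows downward; lengths in m; the calibration is good to about 2 mm. A picture is of the moment at which its call begins. get_calibration takes no time and is no camera call.
- sign_off(): hands the job in; it is judged then, once.
The state is a dict: "time_s": time; "joint_positions": joint angles; "qvel": joint speeds; "effort": joint torques, N m; "tcp_pos": TCP position; "eef_rot": TCP orientation; "contact_force": force on the tool from outside, world axes, zero at the start; "ft_torque": the same for the moment, N m; "opening": finger opening in m; "grasp_force": force on a finger pad.
Only numpy, scipy, OpenCV 4.12 (cv2) and the standard library are available. Lean on these libraries where they do the work, as an engineer would, in place of code of your own. Each camera call takes 0.05 s, during which the arm holds its last target. There are 200 camera calls.

## Working session

There is one attempt and no reset: what is moved stays moved. The work goes in short steps, Python scripts to look and compute and a shell command to move; the robot and the scene stay as the last step left them, time stands still between calls to the robot, and variables do not carry over. Pictures are saved under pics/ and viewed, at most 10 in all, crops included, and the job is handed in when it is done.

```bash
ls; mkdir -p pics
python3 - <<'E'
from rig import sensors, vision
import cv2,numpy as np
for n in ("side","top"):
    im=vision.grab_frame(n); cv2.imwrite(f"pics/{n}0.png",im[:,:,::-1]); c=vision.get_calibration(n); print(n,c["fovy"],c["cx"],c["cy"],np.round(c["camera_from_world"],4).tolist(), [k for k in c])
s=sensors.get_state(); print(np.round(s["tcp_pos"],4),np.round(s["eef_rot"],3).tolist(),s["time_s"],s["opening"])
E
```

```text
pics
side 51.17345854341819 288.94223834435445 211.62244367713222 [[0.8824, -0.4704, -0.0092, -0.4388], [-0.2326, -0.4191, -0.8776, 0.2241], [0.409, 0.7766, -0.4793, 0.9807], [0.0, 0.0, 0.0, 1.0]] ['fovy', 'cx', 'cy', 'camera_from_world']
top 55.108391158560885 274.63458650629764 209.9965078741608 [[-0.0271, -0.9996, -0.0072, -0.0042], [-0.9982, 0.0274, -0.0531, 0.5068], [0.0533, 0.0057, -0.9986, 1.0864], [0.0, 0.0, 0.0, 1.0]] ['fovy', 'cx', 'cy', 'camera_from_world']
[0.1662 0.6278 0.2305] [[-0.967, 0.256, -0.0], [0.256, 0.967, -0.002], [-0.0, -0.002, -1.0]] 0.1 0.08546415177224387
```

View pics/side0.png

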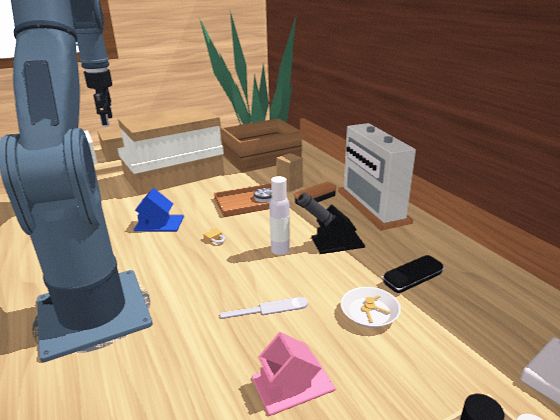

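View pics/top0.png

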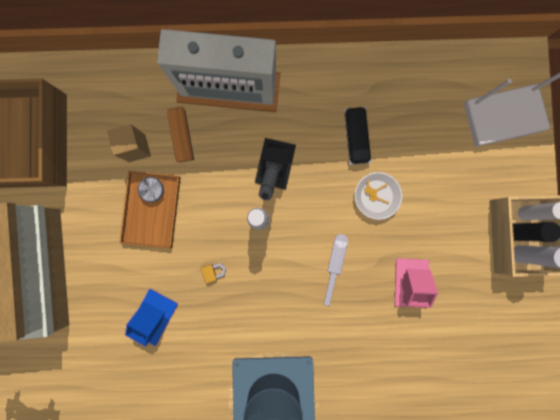

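Side view: can cap top at about (279,180), torch tail at (300,201), black holder at (335,235), tray at (250,198), breaker box at (378,170). Top view: can cap at (257,218), torch tail at (267,192), holder at (275,165), tray at (151,210), breakers at (218,84). The blue and pink holders are decoys.

Run:
```python
import cv2,numpy as np
t=cv2.imread("pics/top0.png"); s=cv2.imread("pics/side0.png")
a=cv2.resize(t[20:260,110:310],None,fx=2.5,fy=2.5,interpolation=cv2.INTER_CUBIC)  #500x600
a=np.clip(255*(a/255.)**.6,0,255)
cv2.imwrite("pics/tc.png",a)
b=cv2.resize(s[110:270,205:425],None,fx=3.6,fy=3.6,interpolation=cv2.INTER_CUBIC)
cv2.imwrite("pics/sc.png",np.clip(255*(b/255.)**.6,0,255))
```

```text
[ WARN:0@0.031] global loadsave.cpp:1063 imwrite_ Unsupported depth image for selected encoder is fallbacked to CV_8U.
```

View pics/tc.png

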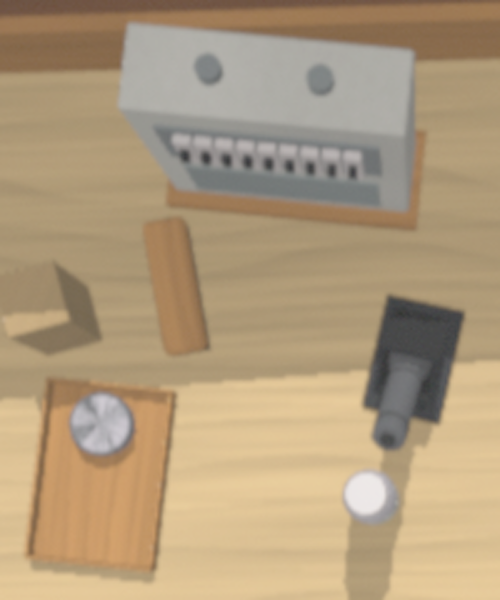

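View pics/sc.png

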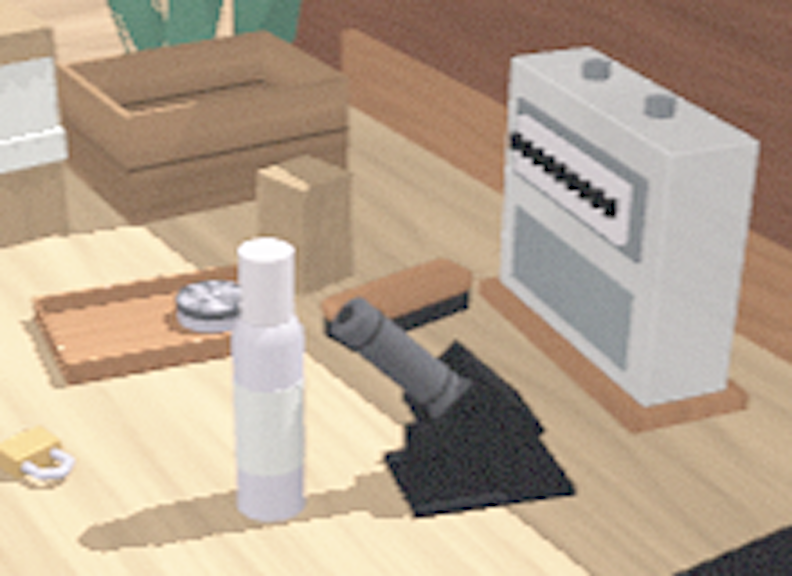

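The crops show:
- **Can:** cap top disc at (366,495) in the top crop and (268,250) in the side crop.
- **Torch:** tail face at (389,437) in the top crop and (348,315) in the side crop.
- **Corners:** the holder foot, tray rim and box-top corners are clear in both.

Next I triangulate these and cross-check them with masks.

```bash
cat > h.py <<'E'
import cv2,numpy as np
from rig import vision,sensors
C={}
for n in("side","top"):
    c=vision.get_calibration(n); f=210/np.tan(np.radians(c["fovy"])/2)
    T=np.array(c["camera_from_world"]); K=np.array([[f,0,c["cx"]],[0,f,c["cy"]],[0,0,1]]); C[n]=(K,T,K@T[:3])
def tri(t,s):
    X=cv2.triangulatePoints(C["top"][2],C["side"][2],np.array(t,float).reshape(2,1),np.array(s,float).reshape(2,1))[:,0]
    return X[:3]/X[3]
def onz(n,p,z):
    K,T,_=C[n]; R=T[:3,:3]; o=-R.T@T[:3,3]; d=R.T@np.linalg.inv(K)@[p[0],p[1],1]
    return o+d*(z-o[2])/d[2]
def proj(n,X):
    p=C[n][2]@np.append(X,1); return p[:2]/p[2]
def tc(u,v): return (110+(u+.5)/2.5-.5,20+(v+.5)/2.5-.5)
def sc(u,v): return (205+(u+.5)/3.6-.5,110+(v+.5)/3.6-.5)
E
python3 - <<'E'
from h import *
np.set_printoptions(precision=4,suppress=True)
P={"cantop":((366,495),(268,250)),"tail":((389,437),(348,315)),
"boxSL":((120,107),(512,58)),"boxNL":((127,24),(585,47)),"boxNR":((413,50),(755,143)),"boxSR":((405,127),(668,155)),
"trSL":((29,555),(37,300)),"trSR":((155,570),(68,363)),
"fSL":((364,405),(388,458)),"fSR":((440,423),(415,512)),"fNR":((463,312),(575,490))}
for k,(a,b) in P.items():
    X=tri(tc(*a),sc(*b)); print(k,X,"reproj err",np.linalg.norm(proj("top",X)-tc(*a)),np.linalg.norm(proj("side",X)-sc(*b)))
t=cv2.imread("pics/top0.png"); hsv=cv2.cvtColor(t,cv2.COLOR_BGR2HSV)
def big(m,roi):
    z=np.zeros_like(m); x0,y0,x1,y1=roi; z[y0:y1,x0:x1]=m[y0:y1,x0:x1]
    c=max(cv2.findContours(z,cv2.RETR_EXTERNAL,cv2.CHAIN_APPROX_NONE)[0],key=cv2.contourArea); return c
m=cv2.inRange(hsv,(0,0,190),(180,40,255)); c=big(m,(240,200,280,240)); p=cv2.minEnclosingCircle(c); print("cap",p,onz("top",p[0],.21))
m=cv2.inRange(hsv,(0,0,0),(180,255,80)); c=big(m,(240,130,310,205)); r=cv2.minAreaRect(c); print("blk",r)
m=cv2.inRange(hsv,(5,120,0),(13,255,255)); c=big(m,(112,165,190,255)); r=cv2.minAreaRect(c); B=cv2.boxPoints(r); print("tray",r); print(np.array([onz("top",q,.022) for q in B]))
print("foot",np.array([onz("top",tc(*q),.008) for q in((390,296),(463,312),(440,423),(364,405))]))
print("trayrim",np.array([onz("top",tc(*q),.022) for q in((49,380),(175,393),(155,570),(29,555))]))
print("boxtop",np.array([onz("top",tc(*q),.235) for q in((127,24),(413,50),(405,127),(120,107))]))
E
```

```text
cantop [0.4815 0.0221 0.2096] reproj err 0.8373158013935242 0.6335762031038217
tail [0.5364 0.0026 0.1544] reproj err 0.07875877659998855 0.06156233460801254
boxSL [0.8317 0.2328 0.2338] reproj err 0.04227220073667875 0.02513304423176941
boxNL [0.9066 0.2259 0.2342] reproj err 0.3112671274108285 0.18304019941817062
boxNR [ 0.8753 -0.0295  0.2326] reproj err 0.5198383671589109 0.36099671057217275
boxSR [ 0.8025 -0.019   0.2336] reproj err 1.7412290318092887 1.2243727423107433
trSL [0.4316 0.3998 0.0207] reproj err 0.049902314273079146 0.03448696021820953
trSR [0.4112 0.2622 0.0251] reproj err 0.20399957445810404 0.152246886442637
fSL [0.5887 0.0327 0.0019] reproj err 0.6211098375722873 0.5098454681967982
fSR [ 0.5642 -0.05    0.0075] reproj err 0.013706175242469953 0.011928038567762082
fNR [ 0.688  -0.0794  0.0046] reproj err 0.1822618650063243 0.15624814668536166
cap ((255.71311950683594, 216.8524627685547), 8.178791046142578) [0.4818 0.0237 0.21  ]
blk ((272.9705810546875, 170.11766052246094), (31.52962875366211, 60.39137268066406), 14.03624439239502)
tray ((157.989501953125, 193.10055541992188), (12.398938179016113, 30.515350341796875), 15.422163009643555)
[[0.5259 0.326  0.022 ]
 [0.6058 0.303  0.022 ]
 [0.5958 0.2704 0.022 ]
 [0.5161 0.2935 0.022 ]]
foot [[ 0.7071  0.0014  0.008 ]
 [ 0.6868 -0.079   0.008 ]
 [ 0.5641 -0.05    0.008 ]
 [ 0.5864  0.0332  0.008 ]]
trayrim [[0.6217 0.3761 0.022 ]
 [0.6035 0.2384 0.022 ]
 [0.4116 0.2628 0.022 ]
 [0.4315 0.3993 0.022 ]]
boxtop [[ 0.9068  0.2253  0.235 ]
 [ 0.8751 -0.0302  0.235 ]
 [ 0.8052 -0.0211  0.235 ]
 [ 0.831   0.2325  0.235 ]]
```

Heights agree with the text: can top 0.2096 m, tail 0.154, box top about 0.234, tray rim about 0.022. The torch azimuth is -14°, and the tool's closing line already lies across it. First move is towards the can.

```bash
python3 -m inch '[1,-0.1,-0.1,-0.06,0, 1,-0.64,-0.7,-0.06,0, 1,-0.64,-0.7,-0.06,0, 1,-0.64,-0.7,-0.06,0, 1,-0.64,-0.7,-0.06,0, 1,-0.64,-0.7,-0.06,0, 1,-0.64,-0.7,-0.06,0, 1,-0.64,-0.7,-0.06,0, 1,-0.64,-0.7,-0.06,0, 1,-0.64,-0.7,-0.06,0]' 40
cat > go.py <<'E'
import sys
from h import *
# usage: go.py x y z [torch/closing azimuth deg of tool -x]
s=sensors.get_state(); R=np.array(s["eef_rot"]); p=np.array(s["tcp_pos"]); t=np.array([float(v) for v in sys.argv[1:4]])
print("t",s["time_s"],"pos",p.round(4),"-x az",np.degrees(np.arctan2(-R[1,0],-R[0,0])).round(2),"shift units",(R.T@(t-p)/.5).round(3),"open",round(s["opening"],4),"F",np.round(s["contact_force"],1),"grip",np.round(s["grasp_force"],1))
E
python3 go.py .4818 .0232 .26
```

```text
time_s: 1.1
tcp_pos: [0.3873, 0.2041, 0.2613]
eef_rot: [[-0.966, 0.26, 0.0], [0.26, 0.966, -0.001], [-0.0, -0.001, -1.0]]
contact_force: [0.5, 0.3, -0.2]
opening: 0.0852
grasp_force: 0.0
t 1.1 pos [0.3873 0.2041 0.2613] -x az -15.07 shift units [-0.277 -0.3    0.003] open 0.0852 F [ 0.5  0.3 -0.2] grip 0.0
```

```bash
python3 -m inch '[1,-0.07,-0.075,0,0, 1,-0.14,-0.15,0,0, 1,-0.21,-0.225,0,0, 1,-0.277,-0.3,0,0, 1,-0.277,-0.3,0,0, 1,-0.277,-0.3,0.05,0, 1,-0.277,-0.3,0.1,0, 1,-0.277,-0.3,0.15,0, 1,-0.277,-0.3,0.19,0, 1,-0.277,-0.3,0.19,0]' | head -2
python3 go.py .4818 .0232 .166
```

```text
time_s: 2.1
tcp_pos: [0.4793, 0.0278, 0.164]
t 2.1 pos [0.4793 0.0278 0.164 ] -x az -14.8 shift units [-0.007 -0.008 -0.004] open 0.0852 F [ 0.1 -1.2  0.2] grip 0.0
```

```bash
python3 -m inch '[-1,0,0,0,0, -1,0,0,0,0, -1,0,0,0,0, -1,0,0,0,0, -1,0,0,0,0, -1,0,0,0,0, -1,0,0,0,0, -1,0,0,0,0, -1,0,0,0,0, -1,0,0,0,0]' 50
python3 go.py .4724 .3247 .25
```

```text
time_s: 3.1
tcp_pos: [0.4825, 0.027, 0.1674]
eef_rot: [[-0.967, 0.256, 0.002], [0.256, 0.967, -0.0], [-0.002, 0.0, -1.0]]
contact_force: [-0.8, -1.9, 5.7]
opening: 0.037
grasp_force: 49.4
t 3.1 pos [0.4825 0.027  0.1674] -x az -14.85 shift units [ 0.172  0.57  -0.165] open 0.037 F [-0.8 -1.9  5.7] grip 49.4
```

Cap gripped, with an opening of 37 mm. Now lift and carry.

```bash
python3 -m inch '[-1,0,0,-0.03,0, -1,0,0,-0.08,0, -1,0,0,-0.13,0, -1,0,0,-0.16,0, -1,0.01,0.03,-0.16,0, -1,0.025,0.08,-0.16,0, -1,0.04,0.13,-0.16,0, -1,0.055,0.18,-0.16,0, -1,0.07,0.23,-0.16,0, -1,0.085,0.28,-0.16,0]' | head -2
python3 -m inch '[-1,0.015,0.05,0,0, -1,0.03,0.1,0,0, -1,0.045,0.15,0,0, -1,0.06,0.2,0,0, -1,0.075,0.25,0,0, -1,0.085,0.28,0,0, -1,0.087,0.29,0,0, -1,0.087,0.29,0,0, -1,0.087,0.29,0,0, -1,0.087,0.29,0,0]' | head -2
python3 go.py .4724 .3247 .1714
python3 - <<'E'
from h import *
im=vision.grab_frame("side"); cv2.imwrite("pics/s2.png",cv2.resize(im[100:300,150:420,::-1],None,fx=2.2,fy=2.2))
E
```

```text
time_s: 4.1
tcp_pos: [0.4758, 0.1749, 0.2463]
time_s: 5.1
tcp_pos: [0.4719, 0.3236, 0.2464]
t 5.1 pos [0.4719 0.3236 0.2464] -x az -14.95 shift units [-0.     0.003  0.15 ] open 0.0369 F [-0.4  0.6 -2.5] grip 50.4
```

View pics/s2.png

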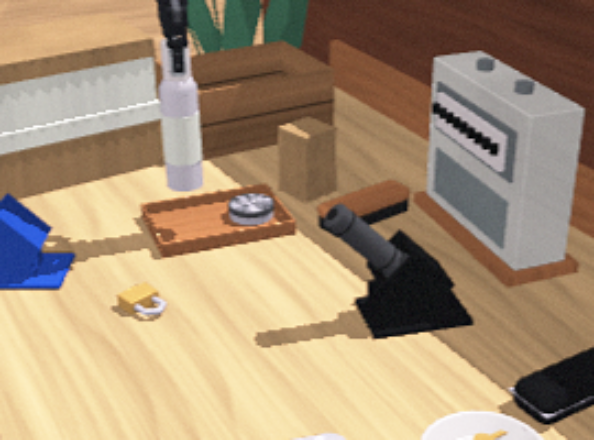

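The can hangs upright at crop (182,120) above the near half of the tray. Lower and release.

```bash
python3 -m inch '[-1,0,0,0.04,0, -1,0,0.003,0.08,0, -1,0,0.003,0.11,0, -1,0,0.003,0.13,0, -1,0,0.003,0.14,0, -1,0,0.003,0.146,0, -1,0,0.003,0.15,0, -1,0,0.003,0.15,0, -1,0,0.003,0.15,0, -1,0,0.003,0.15,0]'
python3 -m inch '[0.3,0,0,0,0, 0.5,0,0,0,0, 1,0,0,0,0, 1,0,0,0,0, 1,0,0,0,0, 1,0,0,0,0, 1,0,0,0,0, 1,0,0,-0.06,0, 1,0,0,-0.14,0, 1,0,0,-0.22,0]'
python3 go.py .5712 -.0067 .28
python3 - <<'E'
from h import *
im=vision.grab_frame("side"); cv2.imwrite("pics/s3.png",cv2.resize(im[100:300,150:420,::-1],None,fx=2.2,fy=2.2))
E
```

```text
time_s: 6.15
tcp_pos: [0.472, 0.3268, 0.1717]
eef_rot: [[-0.967, 0.256, 0.001], [0.256, 0.967, 0.0], [-0.0, 0.001, -1.0]]
contact_force: [-0.1, 0.4, -2.5]
opening: 0.0372
grasp_force: 50.9
time_s: 7.15
tcp_pos: [0.4715, 0.3263, 0.2823]
eef_rot: [[-0.967, 0.256, -0.001], [0.256, 0.967, -0.001], [0.001, -0.001, -1.0]]
contact_force: [-0.2, 0.9, -0.1]
opening: 0.0855
grasp_force: 0.0
t 7.15 pos [0.4715 0.3263 0.2823] -x az -14.84 shift units [-0.363 -0.593  0.005] open 0.0855 F [-0.2  0.9 -0.1] grip 0.0
```

View pics/s3.png

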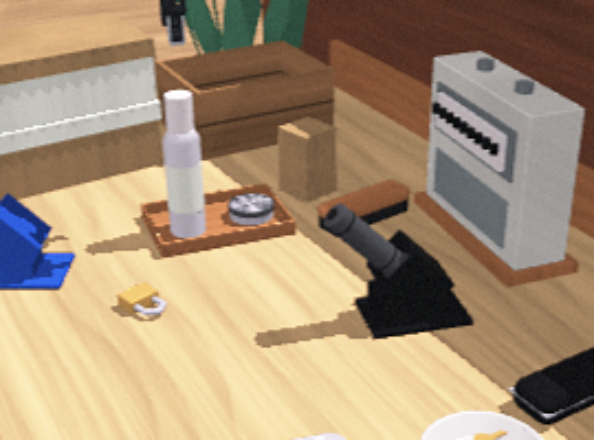

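The can stands in the tray at crop (185,235), clear of the tin. Next is the torch.

```bash
python3 -m inch '[1,-0.05,-0.08,0,0, 1,-0.1,-0.16,0,0, 1,-0.15,-0.24,0,0, 1,-0.2,-0.32,0,0, 1,-0.25,-0.4,0,0, 1,-0.3,-0.48,0,0, 1,-0.35,-0.56,0,0, 1,-0.363,-0.593,0,0, 1,-0.363,-0.593,0,0, 1,-0.363,-0.593,0,0]' | head -2
python3 go.py .5712 -.0067 .100
```

```text
time_s: 8.2
tcp_pos: [0.5713, -0.0058, 0.2811]
t 8.2 pos [ 0.5713 -0.0058  0.2811] -x az -14.83 shift units [-0.    -0.002  0.362] open 0.0855 F [ 1.1  1.  -0.1] grip 0.0
```

```bash
python3 -m inch '[1,0,0,0.08,0, 1,0,0,0.16,0, 1,0,0,0.24,0, 1,0,0,0.3,0, 1,0,0,0.34,0, 1,0,0,0.362,0, 1,0,0,0.362,0, 1,0,0,0.362,0, 1,0,0,0.362,0, 1,0,0,0.362,0]' | tail -5
python3 go.py .5712 -.0067 .100
python3 -m inch '[0,0,0,0,0, -1,0,0,0,0, -1,0,0,0,0, -1,0,0,0,0, -1,0,0,0,0, -1,0,0,0,0, -1,0,0,0,0, -1,0,0,0,0, -1,0,0,0,0, -1,0,0,0,0]' 80
python3 go.py .5712 -.0067 .100
```

```text
tcp_pos: [0.5723, -0.0063, 0.1015]
eef_rot: [[-0.967, 0.256, 0.002], [0.256, 0.967, 0.0], [-0.002, 0.001, -1.0]]
contact_force: [-0.5, -0.0, -0.5]
opening: 0.0854
grasp_force: 0.0
t 9.2 pos [ 0.5723 -0.0063  0.1015] -x az -14.82 shift units [ 0.002 -0.001  0.003] open 0.0854 F [-0.5 -0.  -0.5] grip 0.0
time_s: 10.2
tcp_pos: [0.5714, -0.0061, 0.1006]
eef_rot: [[-0.967, 0.256, -0.0], [0.256, 0.967, 0.001], [0.0, 0.0, -1.0]]
contact_force: [-2.7, 1.1, 4.7]
opening: 0.0322
grasp_force: 78.9
t 10.2 pos [ 0.5714 -0.0061  0.1006] -x az -14.81 shift units [-0.    -0.001  0.001] open 0.0322 F [-2.7  1.1  4.7] grip 78.9
```

```bash
python3 -m inch '[-1,0.008,0,-0.008,0, -1,0.02,0,-0.02,0, -1,0.04,0,-0.04,0, -1,0.06,0,-0.06,0, -1,0.08,0,-0.08,0, -1,0.1,0,-0.1,0, -1,0.12,0,-0.12,0, -1,0.14,0,-0.14,0, -1,0.16,0,-0.16,0, -1,0.18,0,-0.18,0]'
python3 -m inch '[-1,0.02,0,-0.02,0, -1,0.02,0,-0.04,0, -1,0.02,0,-0.06,0, -1,0.02,0,-0.06,0, -1,0.02,0,-0.06,0, -1,0.02,0,-0.06,0, -1,0.02,0,-0.06,0, -1,0.02,0,-0.06,0, -1,0.02,0,-0.06,0, -1,0.02,0,-0.06,0]'
python3 go.py .46 .1 .2
python3 - <<'E'
from h import *
im=vision.grab_frame("side"); cv2.imwrite("pics/s4.png",cv2.resize(im[80:280,150:420,::-1],None,fx=2.2,fy=2.2))
E
```

```text
time_s: 11.2
tcp_pos: [0.4822, 0.017, 0.1909]
eef_rot: [[-0.967, 0.256, -0.002], [0.256, 0.967, 0.0], [0.002, -0.0, -1.0]]
contact_force: [-0.5, -0.4, -2.9]
opening: 0.032
grasp_force: 79.4
time_s: 12.2
tcp_pos: [0.4747, 0.0191, 0.2202]
eef_rot: [[-0.967, 0.256, -0.0], [0.256, 0.967, -0.0], [0.0, -0.0, -1.0]]
contact_force: [0.4, 0.1, -1.9]
opening: 0.0319
grasp_force: 79.5
t 12.2 pos [0.4747 0.0191 0.2202] -x az -14.83 shift units [0.07  0.149 0.04 ] open 0.0319 F [ 0.4  0.1 -1.9] grip 79.5
```

View pics/s4.png

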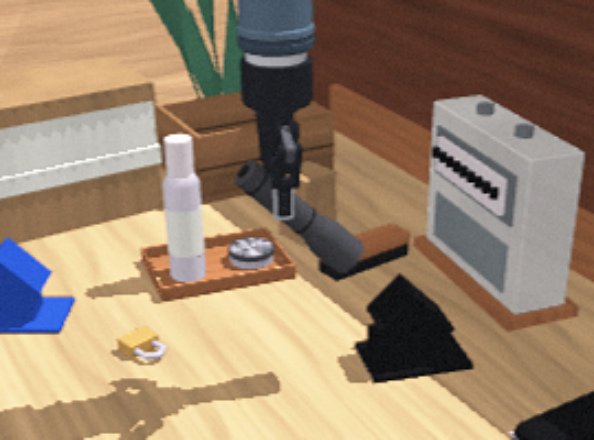

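Torch drawn out, still at about 45°, tail at crop (250,178), lens at (345,258). The tool only points down, so the torch has to be levelled by turning it in the grip. I'll set the lens on free table and drag backwards while lowering. First move over the free strip between tray and holder, yawing to the box's azimuth.

```bash
python3 go.py .585 .125 .21
python3 - <<'E'
from h import *
for k,q in dict(brushSE=(209,348),brushSW=(168,355)).items(): print(k,onz("top",tc(*q),.02).round(3))
print("padlock",onz("top",(212,272),.01).round(3))
E
```

```text
t 12.25 pos [0.4747 0.0191 0.2202] -x az -14.83 shift units [-0.159  0.261  0.02 ] open 0.032 F [ 0.1 -0.1 -2.2] grip 79.5
brushSE [0.652 0.201 0.02 ]
brushSW [0.646 0.246 0.02 ]
padlock [0.342 0.157 0.01 ]
```

```bash
python3 -m inch '[-1,0,0.06,0,-0.03, -1,-0.02,0.12,0,-0.06, -1,-0.05,0.18,0,-0.092, -1,-0.09,0.24,0,-0.092, -1,-0.13,0.261,0,-0.092, -1,-0.159,0.261,0.04,-0.092, -1,-0.159,0.261,0.1,-0.092, -1,-0.159,0.261,0.16,-0.092, -1,-0.159,0.261,0.21,-0.092, -1,-0.159,0.261,0.22,-0.092]' 
python3 go.py .495 .135 .008
```

```text
time_s: 13.25
tcp_pos: [0.5826, 0.1246, 0.1072]
eef_rot: [[-0.993, 0.114, -0.006], [0.114, 0.994, -0.002], [0.005, -0.002, -1.0]]
contact_force: [-0.6, -0.1, -1.5]
opening: 0.032
grasp_force: 79.7
t 13.25 pos [0.5826 0.1246 0.1072] -x az -6.53 shift units [0.175 0.001 0.199] open 0.032 F [-0.6 -0.1 -1.5] grip 79.7
```

```bash
python3 -m inch '[-1,0,0,0.02,0, -1,0,0,0.04,0, -1,0.005,0,0.05,0, -1,0.02,0,0.06,0, -1,0.035,0,0.07,0, -1,0.05,0,0.08,0, -1,0.065,0,0.09,0, -1,0.07,0,0.095,0, -1,0.075,0,0.1,0, -1,0.08,0,0.105,0]' 25
python3 - <<'E'
from h import *
im=vision.grab_frame("side"); cv2.imwrite("pics/s5.png",cv2.resize(im[80:280,150:420,::-1],None,fx=2.2,fy=2.2))
E
```

```text
time_s: 14.25
tcp_pos: [0.5446, 0.1298, 0.0578]
eef_rot: [[-0.994, 0.114, -0.001], [0.114, 0.994, 0.0], [0.001, 0.0, -1.0]]
contact_force: [2.7, -0.2, 4.7]
opening: 0.0322
grasp_force: 75.1
```

View pics/s5.png

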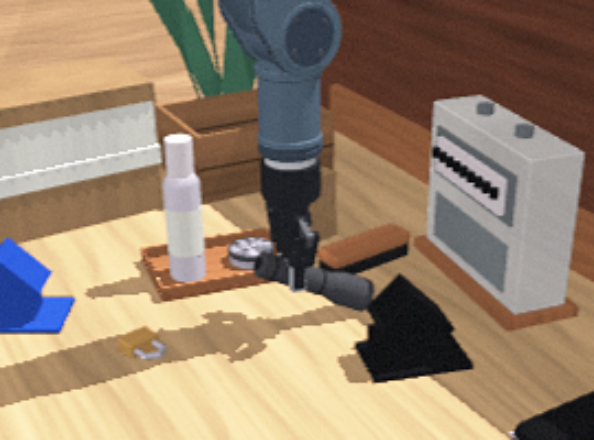

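The torch is rotating in the grip as planned, now about 28° lens-down, with its head at crop (350,290). Continue.

```bash
python3 -m inch '[-1,0.012,0,0.01,0, -1,0.024,0,0.02,0, -1,0.036,0,0.033,0, -1,0.045,0,0.046,0, -1,0.054,0,0.06,0, -1,0.062,0,0.073,0, -1,0.07,0,0.085,0, -1,0.075,0,0.095,0, -1,0.08,0,0.1,0, -1,0.08,0,0.1,0]' 25
python3 - <<'E'
from h import *
im=vision.grab_frame("side"); a=im[100:280,200:400,::-1]
cv2.imwrite("pics/s6.png",cv2.resize(a,None,fx=3,fy=3))
E
```

```text
time_s: 15.3
tcp_pos: [0.5048, 0.134, 0.0074]
eef_rot: [[-0.993, 0.114, -0.001], [0.114, 0.993, -0.0], [0.001, -0.0, -1.0]]
contact_force: [2.0, -0.6, 4.0]
opening: 0.0319
grasp_force: 72.2
```

View pics/s6.png

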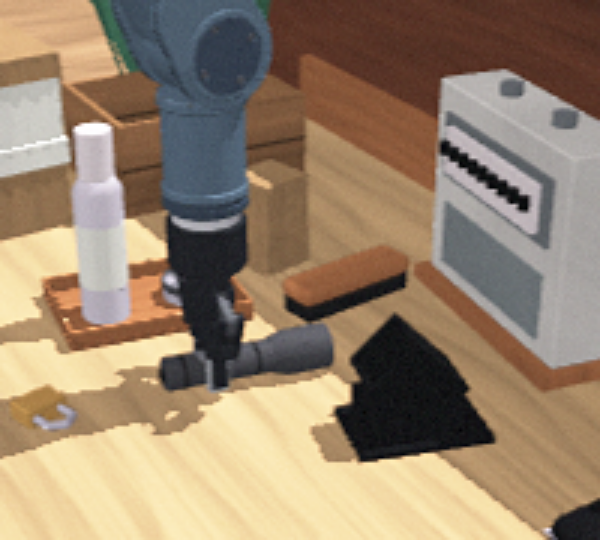

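The torch is level, its axis running from crop (165,378) to (330,345). Pressing it round took about 0.4 N·m at this grip, against 0.15 N·m from its weight, so no regrip is needed. Tighten, lift and move forward.

```bash
python3 -m inch '[-1,0,0,0,0, -1,0,0,0,0, -1,0,0,-0.03,0, -1,0,0,-0.07,0, -1,0,0,-0.11,0, -1,0,0,-0.15,0, -1,0,0,-0.19,0, -1,0,0,-0.23,0, -1,0,0,-0.27,0, -1,0,0,-0.29,0]' 110
python3 -m inch '[-1,-0.02,0,0,0, -1,-0.05,0,0,0, -1,-0.08,0.01,0,0, -1,-0.11,0.012,0,0, -1,-0.14,0.014,0,0, -1,-0.17,0.014,0,0, -1,-0.19,0.014,0,0, -1,-0.205,0.014,0,0, -1,-0.212,0.014,0,0, -1,-0.212,0.014,0,0]'
python3 - <<'E'
from h import *
im=vision.grab_frame("side"); a=im[60:260,200:420,::-1]
cv2.imwrite("pics/s7.png",cv2.resize(a,None,fx=3,fy=3)); cv2.imwrite("pics/t7full.png",vision.grab_frame("top")[:,:,::-1])
E
```

```text
time_s: 16.35
tcp_pos: [0.5045, 0.1341, 0.1543]
eef_rot: [[-0.993, 0.114, -0.001], [0.114, 0.993, 0.0], [0.001, 0.0, -1.0]]
contact_force: [0.3, -0.5, -2.0]
opening: 0.0308
grasp_force: 109.1
time_s: 17.35
tcp_pos: [0.6116, 0.1288, 0.1525]
eef_rot: [[-0.993, 0.114, -0.001], [0.114, 0.993, -0.0], [0.001, -0.0, -1.0]]
contact_force: [0.1, -0.1, -2.7]
opening: 0.0312
grasp_force: 109.1
```

View pics/s7.png

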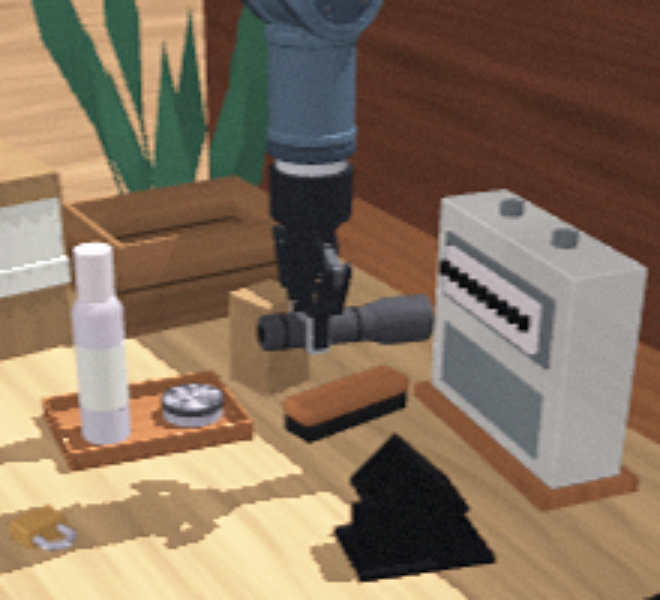

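The torch is held before the box, tail at crop (265,334), lens end at (427,318). I check its level by intersecting those rays with the vertical plane of its axis.

Run:
```python
from h import *
s=sensors.get_state(); p=np.array(s["tcp_pos"]); n=np.array(s["eef_rot"])[:,1]
K,T,_=C["side"]; R=T[:3,:3]; o=-R.T@T[:3,3]
Q=[]
for u,v in((265,334),(427,318)):
    d=R.T@np.linalg.inv(K)@[200+u/3,60+v/3,1]; Q.append(o+d*(n@(p-o))/(n@d)); print(Q[-1].round(3))
d=Q[1]-Q[0]; print("len",np.linalg.norm(d).round(3),"pitch",np.degrees(np.arcsin(d[2]/np.linalg.norm(d))).round(1), np.abs(s["qvel"]).max().round(4))
b=np.array([.7976,.108]); x=np.array([.9936,-.113]); r=Q[1][:2]-b; print("lens in box frame",r@x, r@[-x[1],x[0]])
```

```text
[0.568 0.134 0.17 ]
[0.739 0.114 0.159]
len 0.172 pitch -3.9 0.0037
lens in box frame -0.059280241166999086 -0.00025958107664198057
```

Measured length is 172 mm (170 expected), pitch -4°, the lens is 59 mm in front of the breakers at 0.16 m height, and it is on the middle line. Hand in.

```bash
python3 -m inch '[-1,0,0,0,0, -1,0,0,0,0, -1,0,0,0,0, -1,0,0,0,0, -1,0,0,0,0, -1,0,0,0,0, -1,0,0,0,0, -1,0,0,0,0, -1,0,0,0,0, -1,0,0,0,0]' | head -2; python3 -c "
from rig import sign_off
print(sign_off())"
```

```text
time_s: 18.45
tcp_pos: [0.6116, 0.1289, 0.1528]
the job is handed in; nothing more can be done
None
```

Job handed in at 18.5 s: the can stands released in the tray, and the torch is held about 4° off level, squarely facing the breakers, with its lens 59 mm in front of them at 0.16 m height; the sign-off reported no verdict.

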